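# Turn the cup carousel and hold the tea strainer over the cup

### The job

I am about to pour tea: turn the cup carousel by its knob until the small blue-and-white cup clicks in at the pouring place (the red pointer). Then pick up the tea strainer by its orange handle, carry it over the jars and the bottle without disturbing them, and hold it level and centred just above that cup, with its underside about 15 mm over the cup's rim and never touching the cup. Finish while holding it motionless there: do not put it down, and keep all cups standing in their places on the carousel.

Things in the scene. Friction and masses are not known exactly. Their poses are not given: they have to be found in the camera images.
- carousel_disc (a joint): Turn of the carousel's round wooden disc (240 mm across, top 30 mm above the worktop) about its upright centre axis, rad; 0 at the start, grows counterclockwise seen from above, no stops in reach. Four places for cups 90 degrees apart, 75 mm from the axis. Detents hold it at every quarter turn (0, +-1.571, ...; peak 0.12 N m): turned beyond half-way between two of them and let go, it runs on by itself to the next and settles in about 1 s.
- knob_grip (a point): Centre of the black bar knob on the disc's centre post, 178 mm above the worktop. The bar is 52 mm long (along this point's x axis), 18 mm wide (y axis), 36 mm tall (z from 158 to 194 mm) and turns with the disc; nothing else on the carousel rises above 132 mm but the post (7 mm radius).
- pouring_place (a point): The pouring place: point on the disc's top surface, 75 mm from the carousel's axis, beside the fixed red pointer. It belongs to the fixed black base and does not turn. The point's -x axis points outward from the carousel's axis, along the pointer. At the start a tall white mug stands there.
- blue_cup_centre (a point): Small blue-and-white cup, loose, standing on the disc at the start a quarter turn to the left or to the right of the pouring place. This point is on the axis of its round body, half-way up: 26 mm above its base and 26 mm below its rim. Body 62 mm across, 52 mm tall, rim 82 mm above the worktop, wall about 4 mm; the handle (reaching 58 mm from the body's axis) points along this point's -y axis.
- blue_cup_rim (a point): Centre of the blue-and-white cup's mouth, level with the rim (26 mm above blue_cup_centre).
- clear_glass_centre (a point): Clear drinking glass, loose, 84 mm across and 90 mm tall, standing on the disc opposite to the blue-and-white cup; point half-way up its axis.
- white_mug_centre (a point): Tall white mug, loose, 78 mm across and 102 mm tall, its handle pointing outward; at the start at the pouring place; point half-way up the axis of its body. The fourth place of the disc is empty.
- strainer_handle (a point): Grip point of the tea strainer (55 to 90 g, loose, standing on the worktop on its flat underside): centre of the orange handle, 28 mm above the strainer's underside and 88 mm along the point's -x axis from the bowl's axis. The handle is a bar 80 mm long (x axis), 14 mm wide (y axis) and 14 mm tall. Its weight lies mostly in the bowl, so grip it firmly (about 30 N).
- strainer_base (a point): Centre of the underside of the strainer's steel bowl (48 mm across at the underside, 70 mm at the rim, 30 mm tall); z up along the bowl's axis, the handle points along -x. A small wire hook sticks out 48 mm on the other side. Behind and to the right of the strainer stands a 250 mm tall rice cooker (from x = 0.53 m).
- green_jar_centre (a point): Green-capped spice jar, loose, 47 mm across, 102 mm tall; point half-way up. One of three bystanders standing in a row between strainer and carousel; leave it alone.
- sauce_bottle_centre (a point): Slender glass sauce bottle with a dark red cap, loose, 49 mm across, 181 mm tall; point half-way up. Bystander in the row; leave it alone.
- red_jar_centre (a point): Glass jar with a red lid, loose, 60 mm across, 80 mm tall; point half-way up. Bystander in the row; leave it alone. Behind row and carousel stand a dish rack (from x = 0.62 m) and a wall cabinet (underside 0.62 m above the worktop).

How it is judged (in metres and radians):
On the way, in this order (a step that is already met when the one before it is completed fails the run):
1. the blue-and-white cup stands at the pouring place, the disc at rest in its detent, the strainer still standing where it was (horizontal distance between blue_cup_centre and pouring_place below 0.018 m and angle between blue_cup_centre's own z axis and vertical below 0.1 rad and velocity of joint carousel_disc between -0.05 and 0.05 rad/s and distance of strainer_base from where it was at the start of the episode below 0.03 m), for 0.3 s.
2. the strainer is held in the fingers, its underside clear above the worktop (height (world z) of strainer_base above 0.05 m and contact force between the fingers and strainer above 0.5 N), for 0.2 s.
At the end, for the whole second after the job is handed in: Blue-and-white cup upright within 18 mm of the pouring place; strainer held in the fingers, still, level within 0.2 rad, its underside centred within 12 mm over the cup, 4 to 30 mm above the rim, touching no cup and not the carousel; other cups and bystanders undisturbed (horizontal distance between blue_cup_centre and pouring_place below 0.018 m and angle between blue_cup_centre's own z axis and vertical below 0.1 rad and horizontal distance between strainer_base and blue_cup_rim below 0.012 m and z of strainer_base in the frame of blue_cup_rim between 0.004 and 0.03 m and angle between strainer_base's own z axis and vertical below 0.2 rad and contact force between the fingers and strainer above 0.5 N and contact force between strainer and blue_cup below 0.05 N and contact force between strainer and carousel below 0.05 N and contact force between strainer and white_mug below 0.05 N and contact force between strainer and clear_glass below 0.05 N and linear speed of strainer below 0.02 m/s); the arm keeps its last pose, push and grip.
It fails at once if the strainer touches the blue-and-white cup (contact force between strainer and blue_cup above 0.3 N).
It fails at once if a cup tips or leaves its place on the carousel (angle between any of blue_cup_centre, clear_glass_centre, white_mug_centre's own z axis and vertical above 0.25 rad or horizontal distance between any of blue_cup_centre, clear_glass_centre, white_mug_centre and knob_grip above 0.105 m or horizontal distance between any of blue_cup_centre, clear_glass_centre, white_mug_centre and knob_grip below 0.05 m).
It fails at once if the green-capped spice jar is moved or tipped (distance of green_jar_centre from where it was at the start of the episode above 0.02 m or angle between green_jar_centre's own z axis and vertical above 0.2 rad).
It fails at once if the sauce bottle is moved or tipped (distance of sauce_bottle_centre from where it was at the start of the episode above 0.02 m or angle between sauce_bottle_centre's own z axis and vertical above 0.2 rad).
It fails at once if the red-lidded jar is moved or tipped (distance of red_jar_centre from where it was at the start of the episode above 0.02 m or angle between red_jar_centre's own z axis and vertical above 0.2 rad).
It also fails if it takes over 69 s, if anything falls off the work surface, if the arm or the gripper's body presses on something with over 40 N, if the wrist force passes 120 N, or if a joint passes its speed limit or range.

### The arm

A 6-joint arm with a two-finger parallel gripper is mounted at the origin on a cart in front of the work surface, level with it; the furniture and walls round the work are solid. World frame = base frame: x ahead of the robot, y to its left, z up, the work surface at z = 0. Lengths are in mm, angles in degrees, forces in N, time in s.
With the tool pointing down it reaches from about 300 to 850 mm from the base axis. Payload 4.2 kg.
Tool frame: the origin (TCP) lies at the very end of the fingers, on their centre line; the grasp point (between the pads) lies env.pinch_z behind it (env.pinch_z is the distance from the TCP to the grasp point, in mm); z points along the fingers, y is the line along which they close (so a half turn about z gives the same grasp; the last joint's range is limited). The gripper opens to 91 mm and grips with 3 to 60 N. Pads are 32 mm wide; open, the fingers measure 118 mm over their backs; the gripper's body (76 mm by 178 mm) begins 60 mm behind the grasp point.
Start: joints at [66.75, 18.312, 89.639, -0, 72.044, -1.146], TCP at [216.376, 532.752, 213.976] pointing down, gripper open.
Joint ranges: [-177.97, 177.97], [-48.28, 115.42], [12.27, 149.76], [-77.06, 257.06], [2.81, 150.46], [-146.56, 146.56]. Speed limits (degrees/s): [147.25, 147.25, 180, 180, 180, 180].

### API

Orientations are given as [roll, pitch, yaw] about the fixed x, y, z axes, in that order (R = Rz(yaw) Ry(pitch) Rx(roll)).
In Python, from workcell import state, vision, job_done, env gives the robot as it stands.
- The arm moves only by the tool servo_tool, never from a script. Its argument "rows" is a list of rows, each a list of 5 numbers: the shift along the tool's x, y, z scaled (see below), then the turn about the tool's z scaled (see below), then the opening, from 0 (shut) to 1 (fully open). A call has 1 to 20 rows; each row is the pose to reach, as a shift and turn from the pose commanded when the call began, along the tool's axes at that moment; what a row does not reach only later rows make up. The controller multiplies each number of a shift by 200 mm and each number of a turn by 90 degrees. A row lasts 1/12 s, in which the tool goes at most 41.7 mm and 7.16 degrees, less where a joint would pass 70% of its speed; a pose out of reach is approached as far as the arm can. A call with a number of a shift or a turn outside -1 to 1 is refused whole. A call with a gripper value outside its range is refused whole. The fingers move at their own pace and stop on an object; "force" is the grip in N (left out, the last holds). Time passes only in rows, so rows that repeat a pose let the fingers close. It gives the time, the measured TCP pose, the force, the opening and the grip force at its end, in the units of the state.
- state(): the state, without advancing time (a new reading comes with each control period).
- vision.grab_frame(name): name is "side" or "top" or "wrist"; returns the picture (480x640x3 uint8, red, green, blue); there is no depth.
- vision.camera_info(name): a dict with "vertical_fov" (degrees; the focal length in pixels is half the picture's height over the tangent of half this angle, whatever the lens; pixels are square), "cx", "cy" (the principal point, pixels), "distortion" ([k1, k2, p1, p2, k3] as OpenCV has them; the pictures are not rectified), "T" (4x4, takes a point from camera to world coordinates). Camera axes: x right, y up, looking along -z (the intrinsics and any distortion apply to the point x, -y, -z); pixel columns grow to the right and rows downward; lengths in mm; the calibration is good to about 2 mm. A picture is of the moment at which its call begins: read the wrist's pose just before it. camera_info takes no time and is no camera call; for the wrist camera it gives the pose at the moment of the call.
- job_done(): hands the job in; it is judged then, once.
The state is a dict: "time_s": time; "qpos": joint angles; "qvel": joint speeds; "effort": joint torques, N m; "ee_pos": TCP position; "ee_rot": TCP orientation; "force": force on the tool from outside, world axes, zero at the start; "torque": the same for the moment, N m; "gripper_width": finger opening in mm; "gripper_force": force on a finger pad.
Only numpy, scipy, OpenCV 4.12 (cv2) and the standard library are available. Lean on these libraries where they do the work, as an engineer would, in place of code of your own. Each camera call takes 0.05 s, during which the arm holds its last target. There are 200 camera calls.

## Working session

There is one attempt and no reset: what is moved stays moved. The work goes in short steps, Python scripts to look and compute and a tool call to move; the robot and the scene stay as the last step left them, time stands still between calls to the robot, and variables do not carry over. Pictures are saved under pics/ and viewed, at most 10 in all, crops included, and the job is handed in when it is done.

Besides the shell and the picture viewer there is one more tool, called as a command line: name --pt "numbers of a row" for each row, then --argument value for the rest. servo_tool: Moves the arm, as the interface text tells. Its arguments: {"type":"object","properties":{"rows":{"type":"array"},"force":{"type":"number"}},"required":["rows"]}

```bash
ls; mkdir -p pics; cat > h.py <<'E'
import numpy as np, cv2
from workcell import state, vision, job_done, env
def K(i):
    f=240/np.tan(np.radians(i["vertical_fov"]/2)); return np.array([[f,0,i["cx"]],[0,f,i["cy"]],[0,0,1.]])
def ray(i,uv):
    p=cv2.undistortPoints(np.array([[uv]],float),K(i),np.array(i["distortion"],float))[0,0]
    T=np.array(i["T"]); return T[:3,3],T[:3,:3]@np.array([p[0],-p[1],-1.])
def onz(i,uv,z):
    o,d=ray(i,uv); return o+d*(z-o[2])/d[2]
def proj(i,P):
    T=np.array(i["T"]); c=T[:3,:3].T@(np.array(P,float)-T[:3,3]); c=c*[1,-1,-1]
    return cv2.projectPoints(c.reshape(1,1,3),np.zeros(3),np.zeros(3),K(i),np.array(i["distortion"],float))[0].ravel()
def snap(n,f):
    i=vision.camera_info(n); im=vision.grab_frame(n); cv2.imwrite("pics/"+f,im[:,:,::-1]); return i,im
E
python3 - <<'E'
from h import *
print(state(), env.pinch_z)
for n in("top","side","wrist"):
    i,_=snap(n,n+"0.png"); print(n,i)
E
```

```text
pics
{'time_s': 0.0, 'qpos': array([ 6.67469224e+01,  1.83516220e+01,  8.97067092e+01,  7.65625615e-04,
        7.20445346e+01, -1.14637368e+00]), 'qvel': array([ 0.07944276,  0.04163755,  0.00362011, -0.07118911,  0.0633956 ,
       -0.0633303 ]), 'effort': array([ 2.47119504e-03, -4.12459588e+01, -2.31973404e+01,  7.31078745e-02,
        4.56792733e-02, -1.37426664e-04]), 'ee_pos': array([216.1883137 , 532.25739769, 213.11842975]), 'ee_rot': array([-1.79897169e+02, -2.78576656e-03,  1.57893057e+02]), 'force': array([-0.2403263 , -0.7261747 ,  0.81598612]), 'torque': array([ 0.02656335,  0.05117288, -0.0171119 ]), 'gripper_force': 0.0, 'gripper_width': 91.18013142275196} 18.8
top {'vertical_fov': 50.1249726128774, 'cx': 326.0901394218288, 'cy': 239.18462388001527, 'distortion': array([-0.11118454,  0.        ,  0.        ,  0.        ,  0.        ]), 'T': array([[-2.15031003e-02,  9.98473416e-01, -5.08768538e-02,
         4.47664089e+02],
       [-9.99764233e-01, -2.13216421e-02,  4.10673578e-03,
         1.63822147e+02],
       [ 3.01568843e-03,  5.09531662e-02,  9.98696491e-01,
  
[... 467 characters left out ...]
       [ 1.09877352e-02,  7.81101500e-01,  6.24307389e-01,
         1.00852912e+03],
       [ 0.00000000e+00,  0.00000000e+00,  0.00000000e+00,
         1.00000000e+00]])}
wrist {'vertical_fov': 60.70823879505322, 'cx': 317.81568995531626, 'cy': 242.43385110842567, 'distortion': array([-0.05100669,  0.        ,  0.        ,  0.        ,  0.        ]), 'T': array([[ 3.77430210e-01, -8.94447594e-01, -2.39812299e-01,
         1.48480213e+02],
       [ 9.26035618e-01,  3.63962525e-01,  9.99465543e-02,
         5.59943289e+02],
       [-2.11426531e-03, -2.59797579e-01,  9.65660783e-01,
         3.83411114e+02],
       [ 0.00000000e+00,  0.00000000e+00,  0.00000000e+00,
         1.00000000e+00]])}
```

View pics/top0.png

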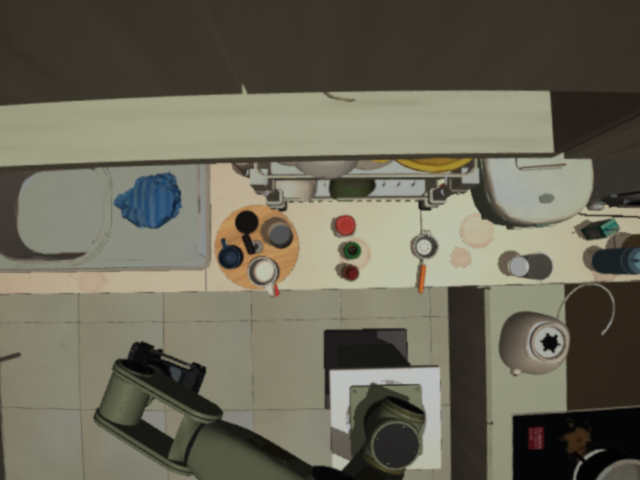

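View pics/side0.png

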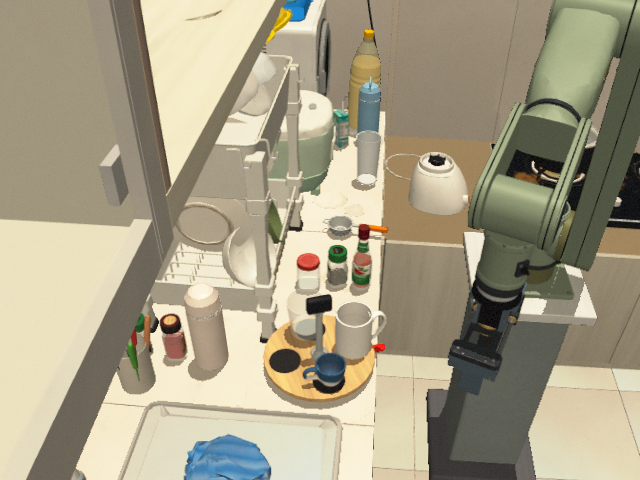

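The top view shows the carousel at about (258,247). The mug is at the front (264,271) by the pointer, with the blue cup left of it at (229,256) and the glass at (279,233). The jars and bottle stand at columns 345–352, and the strainer is at (424,245) with its handle at (422,278). The cup needs a +90° (counterclockwise) turn.

```bash
python3 - <<'E'
from h import *
im=cv2.imread("pics/top0.png")
c=im[170:310,195:455]; cv2.imwrite("pics/crop.png",cv2.resize(c,None,fx=3,fy=3,interpolation=cv2.INTER_CUBIC))
i=vision.camera_info("top"); j=vision.camera_info("side"); s=cv2.imread("pics/side0.png")
def blobs(im,lo,hi,roi,minA=15):
    h=cv2.cvtColor(im,cv2.COLOR_BGR2HSV); m=cv2.inRange(h,lo,hi); k=np.zeros_like(m); x0,y0,x1,y1=roi; k[y0:y1,x0:x1]=m[y0:y1,x0:x1]
    n,l,st,ce=cv2.connectedComponentsWithStats(k); 
    return [(tuple(ce[a].round(1)),st[a].tolist()) for a in range(1,n) if st[a][4]>=minA]
R=(200,190,450,310)
print("wood",blobs(im,(10,90,100),(20,255,255),R,300))
print("orange",blobs(im,(5,180,150),(15,255,255),R))
print("red",blobs(im,(0,150,80),(4,255,255),R)+blobs(im,(172,120,60),(180,255,255),R))
print("green",blobs(im,(45,100,30),(80,255,200),R))
print("blue",blobs(im,(95,80,20),(125,255,200),R))
print("black",blobs(im,(0,0,0),(180,255,40),R,30))
R=(200,190,420,420)
print("S orange",blobs(s,(5,180,150),(15,255,255),R))
print("S red",blobs(s,(0,150,80),(4,255,255),R)+blobs(s,(172,120,60),(180,255,255),R))
print("S black",blobs(s,(0,0,0),(180,255,40),R,30))
E
```

```text
wood [((np.float64(256.5), np.float64(245.2)), [215, 205, 84, 84, 2887])]
orange [((np.float64(421.7), np.float64(278.5)), [419, 266, 6, 26, 77])]
red [((np.float64(344.9), np.float64(225.0)), [336, 216, 19, 19, 289]), ((np.float64(352.7), np.float64(273.5)), [349, 269, 8, 10, 59]), ((np.float64(276.3), np.float64(290.9)), [275, 286, 4, 10, 26])]
green [((np.float64(351.6), np.float64(250.5)), [344, 243, 16, 15, 131])]
blue [((np.float64(229.6), np.float64(256.2)), [220, 240, 21, 27, 348])]
black [((np.float64(246.7), np.float64(227.5)), [236, 212, 21, 41, 481]), ((np.float64(238.8), np.float64(253.7)), [232, 246, 11, 20, 42]), ((np.float64(352.7), np.float64(250.8)), [348, 246, 9, 9, 43]), ((np.float64(226.0), np.float64(257.8)), [220, 248, 17, 20, 129])]
S orange [((np.float64(378.6), np.float64(229.0)), [368, 225, 20, 8, 65])]
S red [((np.float64(363.7), np.float64(227.2)), [359, 225, 11, 6, 49]), ((np.float64(307.6), np.float64(261.6)), [297, 254, 22, 16, 289]), ((np.float64(358.0), np.float64(271.5)), [355, 269, 8, 5, 17]), ((np.float64(378.8), np.float64(347.1)), [373, 343, 12, 9, 76]), ((np.float64(363.7), np.float64(233.8)), [359, 229, 10, 11, 70])]
S black [((np.float64(318.4), np.float64(305.9)), [307, 298, 24, 16, 274]), ((np.float64(327.7), np.float64(386.8)), [313, 380, 32, 13, 192])]
```

View pics/crop.png

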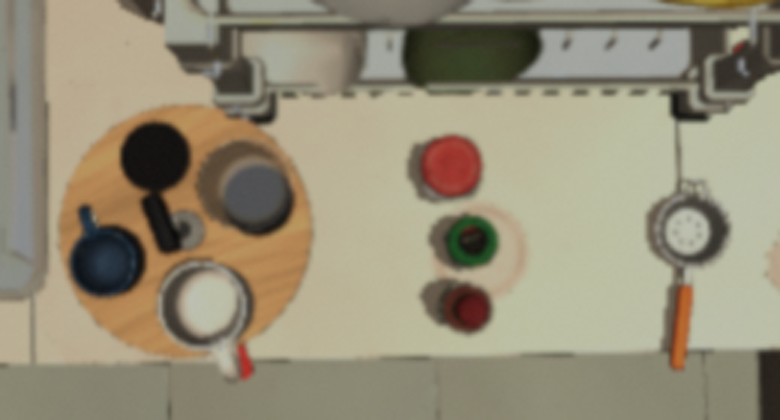

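```bash
python3 - <<'E'
from h import *
i=vision.camera_info("top"); j=vision.camera_info("side")
f=lambda n,uv,z,c=i:print(n,onz(c,uv,z).round(1))
f("disc",(257,247),30); im=cv2.imread("pics/top0.png")
def black(uv): return (195+uv[0]/3-0.33,170+uv[1]/3-0.33)
f("knob",black((161,222)),194); a=onz(i,black((150,195)),194);b=onz(i,black((173,250)),194)
print("knob axis",np.degrees(np.arctan2(*(b-a)[1::-1])),np.linalg.norm(b-a))
f("pointer",(276.3,290.9),30); f("emptyplace",black((155,155)),30)
f("cup rim",black((106,258)),82); f("mug",black((206,302)),132)
f("redlid",(344.9,225),80);f("green",(351.6,250.5),102);f("bottle",(352.7,272.5),181)
f("orange",(421.7,278.5),35); f("bowl",black((688,229)),30)
f("or a",black((685,287)),35);f("or b",black((678,368)),35)
f("S knob",(318.4,300),194,j); f("S orange",(376.5,229),35,j);f("S redlid",(308,261.6),80,j)
for n,uv in(("base",black((106,258))),): pass
E
```

```text
disc [503.3 353.2  30. ]
knob [505.8 353.3 194. ]
knob axis -158.09636650957097 49.9168801992693
pointer [378.8 300.8  30. ]
emptyplace [576.6 382.4  30. ]
cup rim [479.3 420.5  82. ]
mug [438.  324.1 132. ]
redlid [556.3 106.   80. ]
green [485.8  90.6 102. ]
bottle [428.2  93.3 181. ]
orange [ 404.6 -108.5   35. ]
bowl [ 496.  -118.7   30. ]
or a [ 441.5 -113.2   35. ]
or b [ 365.9 -104.5   35. ]
S knob [504.4 364.4 194. ]
S orange [393.9 -94.9  35. ]
S redlid [555.6 113.8  80. ]
```

```bash
cat >> h.py <<'E'
def row(p,yaw,frm=None,yw=None):
    s=state(); p0=s["ee_pos"] if frm is None else np.array(frm,float); y0=s["ee_rot"][2] if yw is None else yw
    r=np.radians(y0); d=np.array(p,float)-p0
    w=(yaw-y0+180)%360-180
    return np.round([d[0]*np.cos(r)+d[1]*np.sin(r), d[0]*np.sin(r)-d[1]*np.cos(r), -d[2], -w],1), np.round([(d[0]*np.cos(r)+d[1]*np.sin(r))/200,(d[0]*np.sin(r)-d[1]*np.cos(r))/200,-d[2]/200,-w/90],3)
E
python3 - <<'E'
from h import *
a=[216.376,532.752,213.976]
print(row([380,440,280],90,a,157.893)); print(row([504.5,353,280],22.4,[380,440,280],90))
E
```

```text
(array([-186.5,  -24.4,  -66. ,   67.9]), array([-0.933, -0.122, -0.33 ,  0.754]))
(array([-87. , 124.5,  -0. ,  67.6]), array([-0.435,  0.622, -0.   ,  0.751]))
```

servo_tool --pt "0 0 -0.33 0 1" --pt "0 0 -0.33 0 1" --pt "-0.933 -0.122 -0.33 0.754 1" --pt "-0.933 -0.122 -0.33 0.754 1" --pt "-0.933 -0.122 -0.33 0.754 1" --pt "-0.933 -0.122 -0.33 0.754 1" --pt "-0.933 -0.122 -0.33 0.754 1" --pt "-0.933 -0.122 -0.33 0.754 1" --pt "-0.933 -0.122 -0.33 0.754 1" --pt "-0.933 -0.122 -0.33 0.754 1" --pt "-0.933 -0.122 -0.33 0.754 1" --pt "-0.933 -0.122 -0.33 0.754 1" --pt "-0.933 -0.122 -0.33 0.754 1" --pt "-0.933 -0.122 -0.33 0.754 1"

```text
time_s: 1.32
ee_pos: [380.0, 439.8, 279.7]
ee_rot: [-180.0, 0.0, 90.1]
force: [0.4, -0.4, -0.1]
gripper_width: 91.1
gripper_force: 0.0
```

servo_tool --pt "-0.435 0.622 0 0.751 1" --pt "-0.435 0.622 0 0.751 1" --pt "-0.435 0.622 0 0.751 1" --pt "-0.435 0.622 0 0.751 1" --pt "-0.435 0.622 0 0.751 1" --pt "-0.435 0.622 0 0.751 1" --pt "-0.435 0.622 0 0.751 1" --pt "-0.435 0.622 0 0.751 1" --pt "-0.435 0.622 0 0.751 1" --pt "-0.435 0.622 0 0.751 1" --pt "-0.435 0.622 0 0.751 1" --pt "-0.435 0.622 0 0.751 1" --pt "-0.435 0.622 0 0.751 1" --pt "-0.435 0.622 0 0.751 1"

```text
time_s: 2.48
ee_pos: [504.5, 353.0, 279.9]
ee_rot: [-180.0, 0.0, 22.5]
force: [0.4, -0.3, 0.6]
gripper_width: 91.5
gripper_force: 0.0
```

```bash
python3 - <<'E'
from h import *
s=state(); print(s["ee_pos"],s["ee_rot"],s["qpos"])
i,im=snap("wrist","w1.png")
print([proj(i,[504.5+k*26*np.cos(.393),353+k*26*np.sin(.393),194]).round() for k in(-1,0,1)])
E
```

```text
[504.49177309 353.01662838 279.91123359] [-1.79997558e+02  3.78188576e-03  2.25225503e+01] [3.39104162e+01 2.03248386e+01 7.72123995e+01 3.16808984e-03
 8.24659872e+01 1.01387451e+02]
[array([318., 286.]), array([318., 248.]), array([318., 209.])]
```

View pics/w1.png

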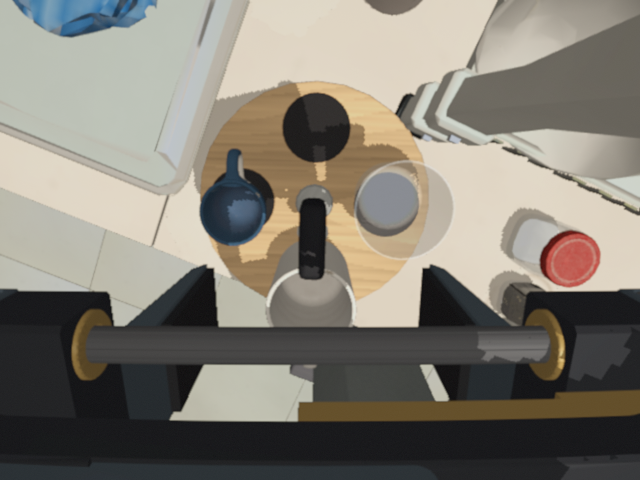

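The wrist view shows the knob bar from (313,200) to (312,278), which is about 6 px left and 8 px above my prediction. I'll measure it by mask.

```bash
python3 - <<'E'
from h import *
i=vision.camera_info("wrist"); im=cv2.imread("pics/w1.png"); g=im.max(2)
m=((g<40)*255).astype(np.uint8); m[:195]=0;m[282:]=0;m[:,:290]=0;m[:,335:]=0
n,l,st,ce=cv2.connectedComponentsWithStats(m); a=1+st[1:,4].argmax(); print(st[a],ce[a])
for r in range(200,282,8): c=np.where(l[r]==a)[0]; print(r,c.min() if len(c) else 0,c.max() if len(c) else 0)
x,y,w,h=st[a][:4]
print(onz(i,(x+w/2,y+h-.5),194), [onz(i,(u,260),194).round(1) for u in (300,325)])
# disc ellipse from wood
hs=cv2.cvtColor(im,cv2.COLOR_BGR2HSV); wd=cv2.inRange(hs,(8,70,80),(22,255,255)); wd[:75]=0; wd[320:]=0
P=np.array([onz(i,(u,v),30)[:2] for v,u in np.argwhere(wd>0)[::5]])
P=P[np.linalg.norm(P-[504,353],axis=1)<135].astype(np.float32)
print(cv2.minEnclosingCircle(P))
E
```

```text
[ 299  199   26   79 1653] [312.14095584 234.03266788]
200 304 321
208 301 324
216 301 324
224 301 324
232 300 324
240 300 324
248 300 323
256 300 323
264 300 323
272 300 322
280 0 0
[484.59390698 348.79791136 194.        ] [array([492.9, 360.7, 194. ]), array([499.1, 345.5, 194. ])]
((506.02154541015625, 357.54095458984375), 118.74518585205078)
```

servo_tool --pt "0.017 -0.015 0.15 0 1" --pt "0.017 -0.015 0.3 0 1" --pt "0.017 -0.015 0.45 0 1" --pt "0.017 -0.015 0.55 0 1" --pt "0.017 -0.015 0.6 0 1" --pt "0.017 -0.015 0.6 0 0.5" --pt "0.017 -0.015 0.6 0 0.1" --pt "0.017 -0.015 0.6 0 0.1" --pt "0.017 -0.015 0.6 0 0.1" --pt "0.017 -0.015 0.6 0 0.1" --pt "0.017 -0.015 0.6 0 0.1" --pt "0.017 -0.015 0.6 0 0.1" --force 25

```text
time_s: 3.53
ee_pos: [506.7, 357.2, 160.6]
ee_rot: [-180.0, -0.1, 22.4]
force: [0.8, 0.2, 0.0]
gripper_width: 47.6
gripper_force: 0.0
```

servo_tool --pt "0 0 0 0 0.1" --pt "0 0 0 0 0.1" --pt "0 0 0 0 0.1" --pt "0 0 0 0 0.1" --pt "0 0 0 0 0.1" --pt "0 0 0 0 0.1" --pt "0 0 0 0 0.1" --pt "0 0 0 0 0.1" --pt "0 0 0 0 0.1" --pt "0 0 0 0 0.1"

```text
time_s: 4.37
ee_pos: [505.9, 358.0, 159.9]
ee_rot: [-179.9, 0.0, 22.5]
force: [-2.4, 5.1, -1.0]
gripper_width: 17.6
gripper_force: 25.0
```

servo_tool --pt "0 -0.004 0 -0.01 0.1" --pt "0 -0.006 0 -0.025 0.1" --pt "0 -0.006 0 -0.05 0.1" --pt "0 -0.006 0 -0.08 0.1" --pt "0 -0.006 0 -0.11 0.1" --pt "0 -0.006 0 -0.14 0.1" --pt "0 -0.006 0 -0.17 0.1" --pt "0 -0.006 0 -0.2 0.1" --pt "0 -0.006 0 -0.23 0.1" --pt "0 -0.006 0 -0.26 0.1" --pt "0 -0.006 0 -0.29 0.1" --pt "0 -0.006 0 -0.32 0.1" --pt "0 -0.006 0 -0.35 0.1" --pt "0 -0.006 0 -0.38 0.1" --pt "0 -0.006 0 -0.41 0.1" --pt "0 -0.006 0 -0.44 0.1" --pt "0 -0.006 0 -0.47 0.1" --pt "0 -0.006 0 -0.495 0.1" --pt "0 -0.006 0 -0.51 0.1" --pt "0 -0.006 0 -0.515 0.1"

```text
time_s: 6.03
ee_pos: [505.6, 358.3, 159.9]
ee_rot: [-180.0, 0.0, 68.9]
force: [-2.8, 2.0, 0.5]
gripper_width: 17.6
gripper_force: 25.0
```

servo_tool --pt "0 0 0 -0.01 0.1" --pt "0 0 0 -0.025 0.1" --pt "0 0 0 -0.05 0.1" --pt "0 0 0 -0.08 0.1" --pt "0 0 0 -0.11 0.1" --pt "0 0 0 -0.14 0.1" --pt "0 0 0 -0.17 0.1" --pt "0 0 0 -0.2 0.1" --pt "0 0 0 -0.23 0.1" --pt "0 0 0 -0.26 0.1" --pt "0 0 0 -0.29 0.1" --pt "0 0 0 -0.32 0.1" --pt "0 0 0 -0.35 0.1" --pt "0 0 0 -0.38 0.1" --pt "0 0 0 -0.41 0.1" --pt "0 0 0 -0.44 0.1" --pt "0 0 0 -0.465 0.1" --pt "0 0 0 -0.478 0.1" --pt "0 0 0 -0.485 0.1" --pt "0 0 0 -0.485 0.1"

```text
time_s: 7.7
ee_pos: [505.3, 358.2, 159.9]
ee_rot: [-179.9, -0.0, 112.5]
force: [-4.9, 2.2, 1.0]
gripper_width: 17.4
gripper_force: 25.0
```

servo_tool --pt "0 0 0 0 0.6" --pt "0 0 0 0 0.6" --pt "0 0 0 0 0.8" --pt "0 0 0 0 0.8" --pt "0 0 0 0 0.8" --pt "0 0 0 0 0.8" --pt "0 0 0 0 0.8" --pt "0 0 0 0 0.8" --pt "0 0 -0.2 0 0.8" --pt "0 0 -0.4 0 0.8" --pt "0 0 -0.6 0 0.8" --pt "0 0 -0.75 0 0.8" --pt "0 0 -0.75 0 0.8" --pt "0 0 -0.75 0 0.8" --pt "0 0 -0.75 0 0.8"

```text
time_s: 8.95
ee_pos: [505.7, 357.9, 309.0]
ee_rot: [-179.9, 0.0, 112.4]
force: [-0.1, -0.2, -0.6]
gripper_width: 72.6
gripper_force: 0.0
```

```bash
python3 - <<'E'
from h import *
s=state(); print(s["time_s"],s["ee_pos"],s["ee_rot"])
i,im=snap("wrist","w2.png")
i,im=snap("top","top2.png")
E
```

```text
8.95 [505.67190189 357.90423067 308.98700326] [-1.79913767e+02  1.89035479e-02  1.12448724e+02]
```

View pics/w2.png

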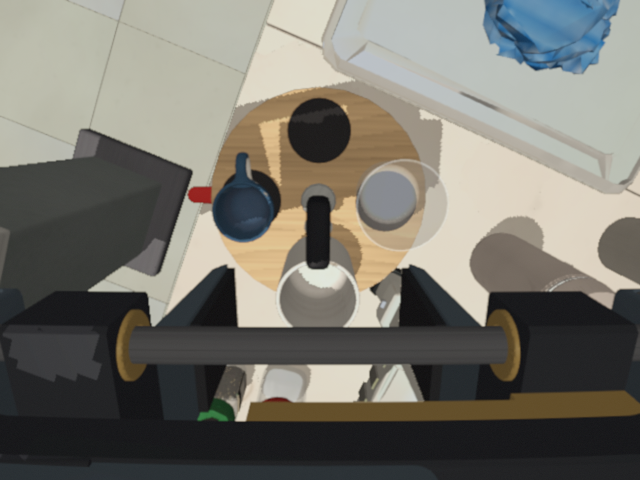

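The blue cup (centre about (242,210)) now stands at the red pointer (200,194). The mug, glass and empty place are as expected. Next I'll measure the cup and head for the strainer.

```bash
python3 - <<'E'
from h import *
s=state()
im=cv2.imread("pics/w2.png"); hs=cv2.cvtColor(im,cv2.COLOR_BGR2HSV)
m=cv2.inRange(hs,(95,70,20),(125,255,255)); m[:150]=0;m[250:]=0;m[:,:200]=0;m[:,290:]=0
n,l,st,ce=cv2.connectedComponentsWithStats(m); a=1+st[1:,4].argmax(); print(st[a])
i=vision.camera_info("wrist")
x,y,w,h=st[a][:4]
mm=cv2.morphologyEx((l==a).astype(np.uint8),cv2.MORPH_OPEN,np.ones((19,19),np.uint8)); ys,xs=np.where(mm); print(xs.min(),xs.max(),ys.min(),ys.max())
c,r=cv2.minEnclosingCircle(np.array([onz(i,p,82)[:2] for p in zip(xs,ys)],np.float32)); print("cup@82",c,r)
for p in [(440,120,309),]: print(row(p,50))
print(row((404,-109,180),-6.4,(440,120,309),50))
E
```

```text
[ 213  153   61   89 3168]
215 272 181 239
cup@82 (436.89300537109375, 327.4065856933594) 31.071876525878906
(array([-194.7, -151.2,   -1.1,   62.4]), array([-0.974, -0.756, -0.005,  0.694]))
(array([-198.6,  119.6,  129. ,   56.4]), array([-0.993,  0.598,  0.645,  0.627]))
```

servo_tool --pt "-0.974 -0.756 0 0.694 1" --pt "-0.974 -0.756 0 0.694 1" --pt "-0.974 -0.756 0 0.694 1" --pt "-0.974 -0.756 0 0.694 1" --pt "-0.974 -0.756 0 0.694 1" --pt "-0.974 -0.756 0 0.694 1" --pt "-0.974 -0.756 0 0.694 1" --pt "-0.974 -0.756 0 0.694 1" --pt "-0.974 -0.756 0 0.694 1" --pt "-0.974 -0.756 0 0.694 1" --pt "-0.974 -0.756 0 0.694 1" --pt "-0.974 -0.756 0 0.694 1"

```text
time_s: 10.05
ee_pos: [440.4, 120.5, 309.1]
ee_rot: [-179.9, 0.1, 50.1]
force: [-0.2, 0.4, 0.4]
gripper_width: 91.2
gripper_force: 0.0
```

servo_tool --pt "-0.993 0.598 0 0.627 1" --pt "-0.993 0.598 0 0.627 1" --pt "-0.993 0.598 0 0.627 1" --pt "-0.993 0.598 0 0.627 1" --pt "-0.993 0.598 0 0.627 1" --pt "-0.993 0.598 0 0.627 1" --pt "-0.993 0.598 0 0.627 1" --pt "-0.993 0.598 0 0.627 1" --pt "-0.993 0.598 0.3 0.627 1" --pt "-0.993 0.598 0.5 0.627 1" --pt "-0.993 0.598 0.645 0.627 1" --pt "-0.993 0.598 0.645 0.627 1" --pt "-0.993 0.598 0.645 0.627 1"

```text
time_s: 11.13
ee_pos: [403.2, -108.0, 179.4]
ee_rot: [-179.9, 0.3, -6.4]
force: [0.7, -0.1, 1.3]
gripper_width: 91.3
gripper_force: 0.0
```

```bash
python3 - <<'E'
from h import *
s=state(); print(s["time_s"],s["ee_pos"],s["ee_rot"])
i,im=snap("wrist","w3.png"); hs=cv2.cvtColor(im,cv2.COLOR_RGB2HSV)
m=cv2.inRange(hs,(5,150,100),(16,255,255)); n,l,st,ce=cv2.connectedComponentsWithStats(m)
for a in range(1,n):
    if st[a][4]>100: print(st[a],ce[a],onz(i,ce[a],35))
E
```

```text
11.1333 [ 403.17230582 -107.99985318  179.3545466 ] [-179.9364549     0.32649543   -6.36840781]
[ 308  175   20   98 1600] [317.446875 223.625   ] [ 406.07387442 -108.10309438   35.        ]
```

View pics/w3.png

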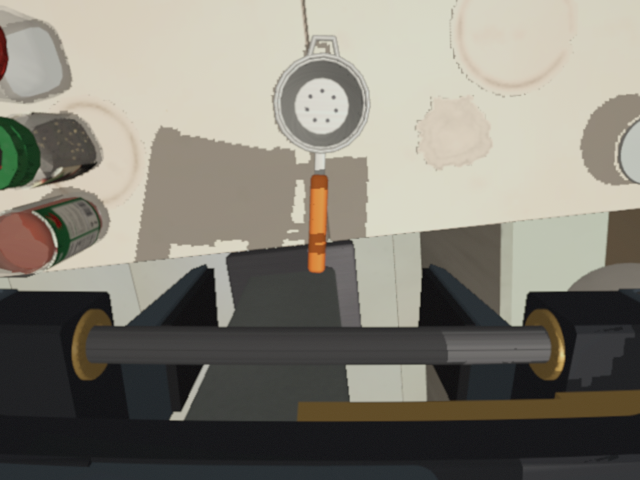

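The strainer's handle runs from (319,175) to (316,272). Its bowl rim is centred near (322,103) and the perforated underside near (321,106).

```bash
python3 - <<'E'
from h import *
i=vision.camera_info("wrist"); im=cv2.imread("pics/w3.png"); hs=cv2.cvtColor(im,cv2.COLOR_BGR2HSV)
m=cv2.inRange(hs,(5,150,100),(16,255,255)); ys,xs=np.where(m>0); P=np.array([onz(i,p,35)[:2] for p in zip(xs,ys)],np.float32)
vx,vy,x0,y0=cv2.fitLine(P,cv2.DIST_L2,0,.01,.01).ravel(); d=np.array([vx,vy])*np.sign(vx); t=(P-[x0,y0])@d
print("yaw",np.degrees(np.arctan2(d[1],d[0])),"ends",t.min(),t.max(),np.array([x0,y0])+d*(t.min()+t.max())/2)
n_=np.array([-d[1],d[0]]); print("lat",((P-[x0,y0])@n_).min(),((P-[x0,y0])@n_).max())
a=np.mean([onz(i,(u,v),30) for u,v in((275,102),(369,102),(321,52),(321,154))],0); print("rim",a)
b=np.mean([onz(i,(u,v),1) for u,v in((294,106),(348,106),(321,77),(321,136))],0); print("under",b)
h=np.array([x0,y0])+d*(t.min()+t.max())/2
print("yaw via bowl",np.degrees(np.arctan2(*(a[:2]-h)[::-1])),np.linalg.norm(a[:2]-h))
E
```

```text
yaw -8.959308 ends -40.17976 38.79755 [ 407.51166 -107.87142]
lat -7.8630166 251.33769
rim [ 498.92500743 -122.21888601   30.        ]
under [ 498.19299243 -121.98303429    1.        ]
yaw via bowl -8.919891169645563 92.5324280182702
```

servo_tool --pt "0.03 0 0.15 0.028 1" --pt "0.03 0 0.3 0.028 1" --pt "0.03 0 0.45 0.028 1" --pt "0.03 0 0.55 0.028 1" --pt "0.03 0 0.62 0.028 1" --pt "0.03 0 0.65 0.028 1" --pt "0.03 0 0.65 0.028 1" --pt "0.03 0 0.65 0.028 1"

```text
time_s: 11.85
ee_pos: [412.7, -109.8, 52.6]
ee_rot: [180.0, -0.2, -8.9]
force: [0.7, 1.1, -0.3]
gripper_width: 91.1
gripper_force: 0.0
```

```bash
python3 - <<'E'
from h import *
s=state(); print(s["time_s"],s["ee_pos"],s["ee_rot"])
print(row((409.5,-108.4,9.5),-8.9))
E
```

```text
11.85 [ 412.68638193 -109.81025387   52.64614146] [179.97627126  -0.22681711  -8.94534042]
(array([-3.4, -0.9, 43.1, -0. ]), array([-0.017, -0.004,  0.216, -0.001]))
```

servo_tool --pt "-0.01 -0.005 0.08 0 1" --pt "-0.01 -0.005 0.16 0 1" --pt "-0.01 -0.005 0.2 0 1" --pt "-0.01 -0.005 0.215 0 1" --pt "-0.01 -0.005 0.215 0 1" --pt "-0.01 -0.005 0.215 0 0.4" --pt "-0.01 -0.005 0.215 0 0.05" --pt "-0.01 -0.005 0.215 0 0.05" --pt "-0.01 -0.005 0.215 0 0.05" --pt "-0.01 -0.005 0.215 0 0.05" --pt "-0.01 -0.005 0.215 0 0.05" --pt "-0.01 -0.005 0.215 0 0.05" --pt "-0.01 -0.005 0.215 0 0.05" --pt "-0.01 -0.005 0.215 0 0.05" --pt "-0.01 -0.005 0.215 0 0.05" --pt "-0.01 -0.005 0.215 0 0.05" --pt "-0.01 -0.005 0.215 0 0.05" --pt "-0.01 -0.005 0.215 0 0.05" --pt "-0.01 -0.005 0.215 0 0.05" --force 35

```text
time_s: 13.43
ee_pos: [408.8, -107.9, 7.9]
ee_rot: [-180.0, -0.0, -9.0]
force: [-0.6, 0.1, 0.5]
gripper_width: 13.7
gripper_force: 35.0
```

servo_tool --pt "0 0 0 0 0.05" --pt "0 0 0 0 0.05" --pt "0 0 -0.01 0 0.05" --pt "0 0 -0.03 0 0.05" --pt "0 0 -0.07 0 0.05" --pt "0 0 -0.12 0 0.05" --pt "0 0 -0.2 0 0.05" --pt "0 0 -0.3 0 0.05" --pt "0 0 -0.4 0 0.05" --pt "0 0 -0.5 0 0.05" --pt "0 0 -0.6 0 0.05" --pt "0 0 -0.7 0 0.05" --pt "0 0 -0.8 0 0.05" --pt "0 0 -0.9 0 0.05" --pt "0 0 -0.97 0 0.05" --pt "0 0 -1 0 0.05" --pt "0 0 -1 0 0.05" --pt "0 0 -1 0 0.05"

```text
time_s: 14.93
ee_pos: [408.3, -107.8, 207.7]
ee_rot: [-180.0, 0.0, -9.0]
force: [-0.3, 0.0, -1.1]
gripper_width: 13.5
gripper_force: 35.0
```

```bash
python3 - <<'E'
from h import *
s=state(); print(s["time_s"],s["ee_pos"],s["ee_rot"],s["gripper_width"],s["gripper_force"],s["force"])
i,im=snap("wrist","w4.png")
E
```

```text
14.9333 [ 408.27020673 -107.84495984  207.74034733] [-1.79994001e+02  2.25378793e-02 -8.96556991e+00] 13.546129156232595 34.98943626880646 [-0.30310528  0.02422    -1.12406506]
```

View pics/w4.png

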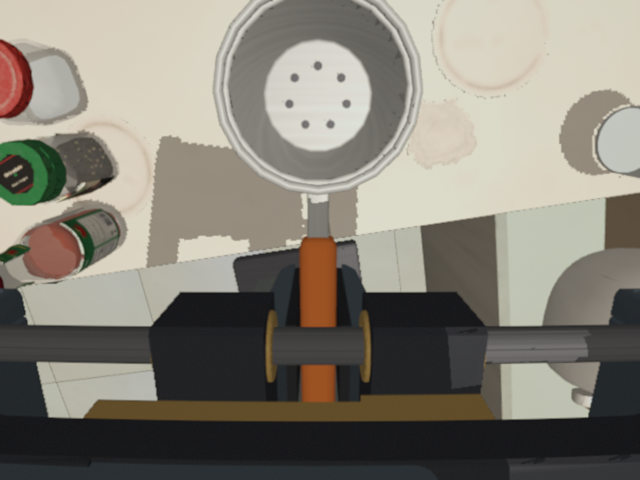

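The strainer is held level. Its bowl rim spans columns 215–422, and the underside is centred near (318,94).

```bash
python3 - <<'E'
from h import *
i=vision.camera_info("wrist"); im=cv2.imread("pics/w4.png"); hs=cv2.cvtColor(im,cv2.COLOR_BGR2HSV)
m=cv2.inRange(hs,(0,0,205),(180,40,255)); m[:35]=0;m[155:]=0;m[:,:255]=0;m[:,380:]=0
m=cv2.morphologyEx(m,cv2.MORPH_CLOSE,np.ones((13,13),np.uint8)); m=cv2.morphologyEx(m,cv2.MORPH_OPEN,np.ones((25,25),np.uint8)); ys,xs=np.where(m>0); print(xs.min(),xs.max(),ys.min(),ys.max())
s=state(); p=s["ee_pos"]; r=np.radians(s["ee_rot"][2]); ex=np.array([np.cos(r),np.sin(r)]); ey=np.array([np.sin(r),-np.cos(r)])
for zb in (200,):
    u,ru=cv2.minEnclosingCircle(np.array([onz(i,q,zb+1)[:2] for q in zip(xs,ys)],np.float32))
    e=cv2.fitEllipse(np.array([(215,88),(421,88),(318,192),(392,166),(244,166),(232,36),(406,36)],np.float32)); 
    R,rr=cv2.minEnclosingCircle(np.array([onz(i,q,zb+30)[:2] for q in[(215,88),(421,88),(318,192),(392,162),(244,162),(232,36),(406,36)]],np.float32))
    for n,c,k in(("under",u,ru),("rim",R,rr)):
        d=np.array(c)-p[:2]; print(zb,n,c,k,"tool xy",d@ex,d@ey)
E
```

```text
268 367 44 147
200 under (494.457763671875, -121.55747985839844) 21.164440155029297 tool xy 87.59759999735773 0.15949168673553812
200 rim (493.61236572265625, -121.61878967285156) 35.166725158691406 tool xy 86.77208737044748 0.35180780333338074
```

```bash
python3 - <<'E'
from h import *
a=(385,85,272);b=(355.5,230,272);c=(355.2,293.6,272)
print(row(a,6)); print(row(c,22.5,a,6)); 
E
```

```text
(array([ -52.7, -186.8,  -64.8,  -15. ]), array([-0.264, -0.934, -0.324, -0.166]))
(array([  -7.8, -210.6,   -0. ,  -16.5]), array([-0.039, -1.053, -0.   , -0.183]))
```

servo_tool --pt "0 0 -0.04 0 0.05" --pt "0 0 -0.1 0 0.05" --pt "0 0 -0.18 0 0.05" --pt "0 0 -0.26 0 0.05" --pt "0 -0.02 -0.31 0 0.05" --pt "-0.02 -0.06 -0.324 -0.01 0.05" --pt "-0.04 -0.13 -0.324 -0.02 0.05" --pt "-0.06 -0.21 -0.324 -0.04 0.05" --pt "-0.09 -0.3 -0.324 -0.05 0.05" --pt "-0.11 -0.39 -0.324 -0.07 0.05" --pt "-0.14 -0.48 -0.324 -0.09 0.05" --pt "-0.16 -0.57 -0.324 -0.1 0.05" --pt "-0.19 -0.66 -0.324 -0.12 0.05" --pt "-0.21 -0.75 -0.324 -0.13 0.05" --pt "-0.24 -0.83 -0.324 -0.15 0.05" --pt "-0.255 -0.89 -0.324 -0.16 0.05" --pt "-0.264 -0.92 -0.324 -0.166 0.05" --pt "-0.264 -0.934 -0.324 -0.166 0.05"

```text
time_s: 16.48
ee_pos: [384.8, 85.7, 272.1]
ee_rot: [-180.0, 0.1, 6.1]
force: [-0.5, 0.1, -1.2]
gripper_width: 13.9
gripper_force: 35.0
```

servo_tool --pt "0 -0.01 0 0 0.05" --pt "0 -0.04 0 0 0.05" --pt "0 -0.09 0 -0.01 0.05" --pt "-0.01 -0.16 0 -0.02 0.05" --pt "-0.01 -0.24 0 -0.03 0.05" --pt "-0.01 -0.33 0 -0.05 0.05" --pt "-0.02 -0.42 0 -0.07 0.05" --pt "-0.02 -0.51 0 -0.09 0.05" --pt "-0.02 -0.6 0 -0.11 0.05" --pt "-0.03 -0.69 0 -0.13 0.05" --pt "-0.03 -0.78 0 -0.15 0.05" --pt "-0.03 -0.86 0 -0.165 0.05" --pt "-0.039 -0.93 0 -0.175 0.05" --pt "-0.039 -0.97 0 -0.183 0.05" --pt "-0.039 -0.99 0 -0.183 0.05" --pt "-0.039 -1 0 -0.183 0.05" --pt "-0.039 -1 0 -0.183 0.05" --pt "-0.039 -1 0 -0.183 0.05"

```text
time_s: 17.98
ee_pos: [357.2, 282.3, 272.8]
ee_rot: [180.0, 0.0, 22.4]
force: [-0.2, 0.1, -0.8]
gripper_width: 13.8
gripper_force: 35.0
```

```bash
python3 - <<'E'
from h import *
s=state(); print(s["time_s"],s["ee_pos"],s["ee_rot"],s["gripper_force"])
print(row((355.2,293.6,130),22.5))
i,im=snap("top","top5.png"); j,im=snap("side","side5.png")
E
```

```text
17.9833 [357.24799962 282.29347366 272.75861841] [1.79979435e+02 3.41668224e-03 2.23974068e+01] 34.98947203159332
(array([ 2.400e+00, -1.120e+01,  1.428e+02, -1.000e-01]), array([ 0.012, -0.056,  0.714, -0.001]))
```

Next I'll centre the strainer at height, then descend to about 40 mm above the cup and check.

servo_tool --pt "0.006 -0.03 0 0 0.05" --pt "0.012 -0.056 0 0 0.05" --pt "0.012 -0.056 0.02 0 0.05" --pt "0.012 -0.056 0.06 0 0.05" --pt "0.012 -0.056 0.13 0 0.05" --pt "0.012 -0.056 0.2 0 0.05" --pt "0.012 -0.056 0.28 0 0.05" --pt "0.012 -0.056 0.36 0 0.05" --pt "0.012 -0.056 0.44 0 0.05" --pt "0.012 -0.056 0.52 0 0.05" --pt "0.012 -0.056 0.6 0 0.05" --pt "0.012 -0.056 0.66 0 0.05" --pt "0.012 -0.056 0.7 0 0.05" --pt "0.012 -0.056 0.714 0 0.05" --pt "0.012 -0.056 0.714 0 0.05" --pt "0.012 -0.056 0.714 0 0.05"

```text
time_s: 19.42
ee_pos: [355.4, 294.4, 130.3]
ee_rot: [-180.0, -0.0, 22.4]
force: [-0.5, -0.4, -1.6]
gripper_width: 13.8
gripper_force: 35.0
```

```bash
python3 - <<'E'
from h import *
s=state(); print(s["time_s"],s["ee_pos"],s["ee_rot"],s["gripper_force"])
i,im=snap("wrist","w6.png"); j,sd=snap("side","side6.png"); k,tp=snap("top","top6.png")
w=im[0:300,140:500][:,:,::-1]; a=sd[260:410,240:420][:,:,::-1]; b=tp[200:300,205:325][:,:,::-1]
w=cv2.resize(w,(360,300)); a=cv2.resize(a,(360,300),interpolation=cv2.INTER_CUBIC); b=cv2.resize(b,(360,300),interpolation=cv2.INTER_CUBIC)
cv2.imwrite("pics/m6.png",np.vstack([np.hstack([w,a]),np.hstack([b,b*0])]))
for n,c in(("w",i),("s",j),("t",k)): print(n,proj(c,(437,327.5,82)).round(1),proj(c,(437,327.5,122)).round(1),proj(c,(437,327.5,152)).round(1))
E
```

```text
19.4167 [355.36122684 294.35806953 130.29003462] [-1.79988548e+02 -4.69316749e-02  2.24490956e+01] 34.98936653137207
w [318.4 102.4] [318.5  95.6] [318.6  88. ]
s [352.  328.6] [352.6 315.2] [353.1 304.7]
t [264.3 270.6] [262.5 270.7] [261.1 270.8]
```

View pics/m6.png

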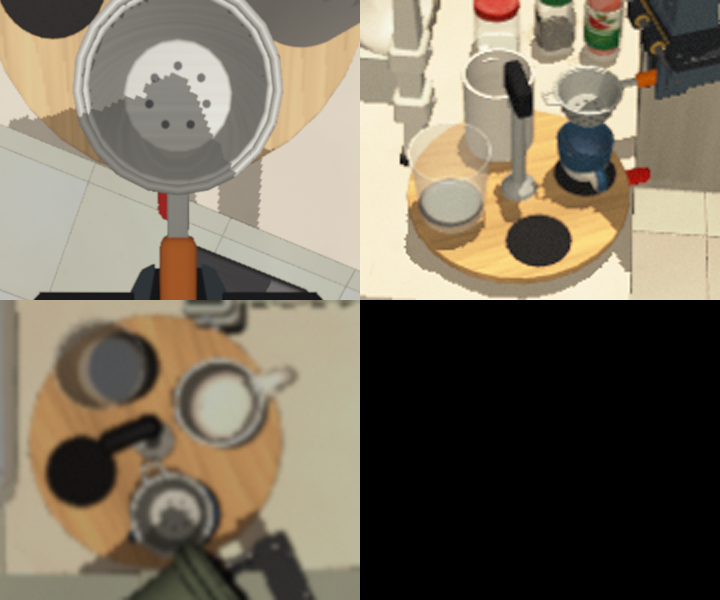

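All three views put the strainer level and centred over the cup to within a few millimetres. The wrist view has the underside at (318,95), against a predicted (318.5,95.6). I'll go down the last 25 mm.

servo_tool --pt "0 0 0.01 0 0.05" --pt "0 0 0.03 0 0.05" --pt "0 0 0.05 0 0.05" --pt "0 0 0.07 0 0.05" --pt "0 0 0.09 0 0.05" --pt "0 0 0.11 0 0.05" --pt "0 0 0.12 0 0.05" --pt "0 0 0.126 0 0.05" --pt "0 0 0.126 0 0.05" --pt "0 0 0.126 0 0.05" --pt "0 0 0.126 0 0.05" --pt "0 0 0.126 0 0.05" --pt "0 0 0.126 0 0.05" --pt "0 0 0.126 0 0.05"

```text
time_s: 20.73
ee_pos: [355.1, 294.2, 104.9]
ee_rot: [-180.0, -0.0, 22.4]
force: [-0.0, 0.3, -0.6]
gripper_width: 13.6
gripper_force: 35.0
```

```bash
python3 - <<'E'
from h import *
s=state(); print(s["time_s"],s["ee_pos"],s["ee_rot"],s["gripper_force"],s["force"])
i,im=snap("wrist","w7.png"); j,sd=snap("side","side7.png")
w=cv2.resize(im[0:300,140:500][:,:,::-1],(360,300)); a=cv2.resize(sd[285:360,310:400][:,:,::-1],(360,300),interpolation=cv2.INTER_CUBIC)
cv2.imwrite("pics/m7.png",np.hstack([w,a]))
for z in(82,97,127): print(z,proj(i,(437,327.5,z)).round(1),proj(j,(437,327.5,z)).round(1))
E
```

```text
20.7333 [355.12667443 294.20494444 104.88118332] [-1.79992161e+02 -1.87990522e-02  2.24461964e+01] 34.98952388763428 [-0.02804037  0.25649718 -0.55507602]
82 [318.3  97.7] [352.  328.6]
97 [318.3  94.8] [352.2 323.6]
127 [318.3  87.1] [352.7 313.5]
```

View pics/m7.png

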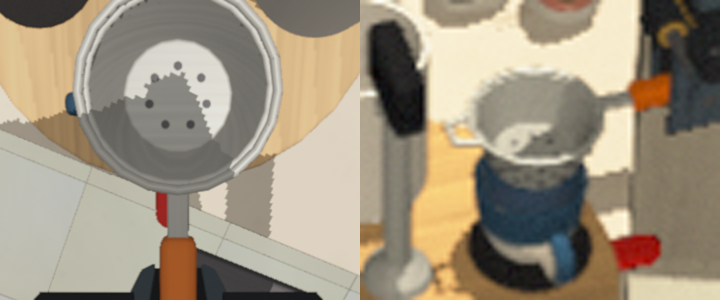

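The side view shows the strainer (columns 470–605) centred over the cup (475–587) to within about 3 mm. It is level, with a clear gap above the rim.

```bash
python3 -c "
from h import *
print(job_done())"
```

```text
the job is handed in; nothing more can be done
None
```

The job is handed in, though no verdict came back. By the last camera check, the blue-and-white cup is at the pouring place, and the strainer is held level about 15 mm above its rim, centred to within roughly 3 mm.

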